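Return the mounting plate to its labelled slot and lock the rack

ROBOT

A 7-joint arm with a two-finger parallel gripper is mounted at the origin on the work surface. World frame = base frame: x ahead of the robot, y to its left, z up, the work surface at z = 0. Lengths are in m, angles in rad, forces in N, time in s.
With the tool pointing down it reaches from about 0.35 to 0.9 m from the base axis. Payload 8.1 kg.
Tool frame: the origin (TCP) lies on the centre line of the jaws, within the pads' length; the fingertips stand 11 mm ahead of it and the grasp point (between the pads) lies 8 mm behind it (arm.nose_length is the distance from the TCP to the fingertips, in m); z points along the fingers, y is the line along which they close (so a half turn about z gives the same grasp; the last joint's range is limited). The gripper opens to 92 mm and grips with 3 to 60 N. Pads are 19 mm wide; open, the fingers measure 130 mm over their backs; the gripper's body (75 mm by 190 mm) begins 47 mm behind the grasp point.
Start: joints at [1.097, 0.434, 0.025, 1.573, -0.012, 1.134, -0.075], TCP at [0.226, -0.583, 0.238] pointing down, gripper open.
Joint ranges: [-2.62, 2.62], [-0.44, 2.09], [-1.27, 1.32], [0.08, 2.57], [-1.32, 4.46], [0.12, 2], [-2.74, 2.74]. Speed limits (rad/s): [2.22, 2.22, 3.01, 3.01, 3.14, 3.14, 3.14].

INTERFACE

Orientations are given as a rotation vector (axis times angle).
In Python, from cell import arm gives the robot as it stands.
- The arm moves only by the tool jog_arm, never from a script. Its argument "moves" is a list of rows, each a list of 4 numbers: the shift along the tool's x, y, z in m, then the turn about the tool's z in rad. In form: [[tx, ty, tz, spin], ...]. A call has 1 to 20 rows; each row is the pose to reach, as a shift and turn from the pose commanded when the call began, along the tool's axes at that moment; what a row does not reach only later rows make up. A row lasts 1/8 s, in which the tool goes at most 62.5 mm and 10.7 degrees, less where a joint would pass 70% of its speed; a pose out of reach is approached as far as the arm can. A call with a gripper value outside its range is refused whole. "hand" is the finger opening in m, from 0 to 0.0918, set as the call begins (left out, the last holds). The fingers move at their own pace and stop on an object; "newtons" is the grip in N (left out, the last holds). Time passes only in rows, so rows that repeat a pose let the fingers close. It gives the time, the measured TCP pose, the force, the opening and the grip force at its end, in the units of the state.
- arm.observe(): the state, without advancing time (a new reading comes with each control period).
- arm.get_image(name): name is "side" or "top"; returns a dict with "color" (400x640x3 uint8, red, green, blue), "z_map" (400x640 float32, m along the optical axis (not along the pixel's ray), 0 where there is no reading), "fx", "fy", "cx", "cy" (pixels), "k1" (the pictures are not rectified: a ray, as slopes to the right and down, at radius r is drawn at 1 + k1 r^2 times it, then the intrinsics apply), "rvec" (rotation vector, rad) and "tvec" (3), from world to camera coordinates, as OpenCV has them. Camera axes: x right, y down, z forward; pixel columns grow to the right and rows downward; lengths in m; the calibration is good to about 2 mm. A picture is of the moment at which its call begins.
- arm.sign_off(): hands the job in; it is judged then, once.
The state is a dict: "clock": time; "joints": joint angles; "dq": joint speeds; "joint_efforts": joint torques, N m; "position": TCP position; "ee_rot": TCP orientation; "force": force on the tool from outside, world axes, zero at the start; "ft_torque": the same for the moment, N m; "width": opening from 0.0 (shut) to 1.0 (fully open); "gripper_force": force on a finger pad.
Only numpy, scipy, OpenCV 4.12 (cv2) and the standard library are available. Lean on these libraries where they do the work, as an engineer would, in place of code of your own. Each camera call takes 0.05 s, during which the arm holds its last target. There are 200 camera calls.

TASK

Put the loose plaster mounting plate away in its own slot of the sloping rack: the slot whose label has the same number of bars as the plate (two). Lower it flat onto the sloping slot floor before you let go of it, do not drop it in. Then press the rack's pedal down to its stop so the keeper bar closes over the plates, and leave the glass slab, the fork and the calipers where they lie.

Things in the scene. Friction and masses are not known exactly. Their poses are not given: they have to be found in the camera images.
- plate: Loose tan plaster mounting plate lying flat on the bench, about 160 g: slab 70 (own x) x 64 (y) x 10 mm with a grip block on its middle, 30 (x) x 24 (y) x 24 mm high, 34 mm high in all. Two dark raised bars (8 x 16 mm, 2 mm high, along x, 20 mm apart) near the slab's -x edge. Origin: centre of the underside; z up.
- slot_two: The plate's own slot, empty; two bars on its white label, 44 to 68 mm down-slope. Origin: centre of the floor, 72 mm above the bench. x up-slope (towards the robot), y across, z the floor's normal; slope 0.52 rad. Recess 76 (x) x 70 (y) mm, walls 8 mm high, 5 to 6 thick: 3 mm clearance round the plate, whose x goes along slot x, either way round.
- slot_one: Slot with one bar on its label: same make and axes as slot_two, already filled by its own one-bar plate, which is fast. The three slots stand in a row along y, 95 mm apart; which is left, middle or right varies. Beyond the end slots, 150 mm from the row's middle, stand two posts 121 mm high; the rack's base board is 150 x 320 x 12 mm.
- slot_three: Slot with three bars on its label: same make and axes as slot_two, empty; not for this plate.
- pedal (a joint): Angle of the rack's steel pedal, rad: 0 raised (start), 0.35 at its stop. Hinged at point pedal_hinge, it slopes up from there away from the robot; pressing its free end down turns it. With its light spring and cam-lock it takes about 5 to 8 N at the pad, and it stays where it is left. Geared 1 to 5 to the keeper.
- pedal_pad (a point): Middle of the tread on the pedal's upper face, 62 mm from the hinge axis. The pedal is 70 mm wide (along the hinge), reaches 83 mm from the hinge and is 8 mm thick. This point is about 49 mm above the bench when raised and 28 mm at the stop. Its axes tilt with the pedal.
- pedal_hinge (a point): Middle of the pedal's hinge axis, fixed at the foot of the rack, 20 mm above the bench. Its axes are the rack's: x towards the robot (the pedal lies towards -x from here), y along the hinge and the row of slots.
- keeper (a joint): Angle of the keeper, rad, moved only by the pedal: 0 open, 1.75 closed. A steel bar 8 mm thick, 286 mm long, on 30 mm arms hinged behind the slots' upper edge. Open, the bar stands 56 mm up-slope of the slot origins, 50 mm off the floors. Closed, it lies 25 mm up-slope, underside 12 mm off the floors (2 mm over a seated slab), and bars the slots.
- glass_slab: Bystander: blue glass mixing slab 75 x 150 x 14 mm, lying flat. Origin: centre of the underside.
- fork: Bystander: chrome facebow fork of 8 mm rod lying flat, a U 90 mm wide open to own +x, stem 105 mm long to -x from the U's back; origin: on the bench at the centre of the U.
- calipers: Bystander: steel calipers lying flat, 170 mm long (own x), 55 mm wide, 11 mm high. Origin: under the middle of the beam.
Things that resemble listed ones, but are neither listed nor needed, are in the scene too. What is meant by the plate is not orange or yellow, and is the larger of those in its own colour.

How it is judged:
On the way, in this order (a step that is already met when the one before it is completed fails the run):
1. the plate lies flat in its own slot while the fingers still hold it (x of plate in the frame of slot_two between -0.006 and 0.006 m and y of plate in the frame of slot_two between -0.006 and 0.006 m and z of plate in the frame of slot_two between -0.004 and 0.004 m and angle between the z axis of plate and the z axis of slot_two, either way round below 0.07 rad and angle between plate's own z axis and vertical below 1 rad and contact force between the fingers and plate above 0.5 N), for 0.2 s.
2. the pedal is pressed down to its stop, with the plate in its slot (x of plate in the frame of slot_two between -0.006 and 0.006 m and y of plate in the frame of slot_two between -0.006 and 0.006 m and z of plate in the frame of slot_two between -0.004 and 0.004 m and angle between the z axis of plate and the z axis of slot_two, either way round below 0.07 rad and angle between plate's own z axis and vertical below 1 rad and value of joint pedal above 0.32 rad), for 0.2 s.
At the end, for the whole second after the job is handed in: The plate rests in slot_two: its origin within 6 mm of the slot origin along the slope and across it, within 4 mm of the slot floor, flat on it within 0.07 rad, block side up, at rest; the pedal is down (joint above 0.31 of 0.35), so the keeper is closed over it (x of plate in the frame of slot_two between -0.006 and 0.006 m and y of plate in the frame of slot_two between -0.006 and 0.006 m and z of plate in the frame of slot_two between -0.004 and 0.004 m and angle between the z axis of plate and the z axis of slot_two, either way round below 0.07 rad and angle between plate's own z axis and vertical below 1 rad and linear speed of plate below 0.01 m/s and value of joint pedal above 0.31 rad); the robot touches nothing.
It fails at once if the glass slab is disturbed (moved over 15 mm) (distance of glass_slab from where it was at the start of the episode above 0.015 m).
It fails at once if the fork is disturbed (moved over 15 mm) (distance of fork from where it was at the start of the episode above 0.015 m).
It fails at once if the calipers is disturbed (moved over 15 mm) (distance of calipers from where it was at the start of the episode above 0.015 m).
It also fails if it takes over 56 s, if anything falls off the work surface, if the arm or the gripper's body presses on something with over 40 N, if the wrist force passes 120 N, or if a joint passes its speed limit or range.

## Working session

There is one attempt and no reset: what is moved stays moved. The work goes in short steps, Python scripts to look and compute and a tool call to move; the robot and the scene stay as the last step left them, time stands still between calls to the robot, and variables do not carry over. Pictures are saved under pics/ and viewed, at most 10 in all, crops included, and the job is handed in when it is done.

Besides the shell and the picture viewer there is one more tool, called after "Request:" by a JSON object that holds its "name" and its "arguments", one argument or row to a line. jog_arm: Moves the arm, as the interface text tells. Its arguments: {"type":"object","properties":{"moves":{"type":"array"},"hand":{"type":"number"},"newtons":{"type":"number"}},"required":["moves"]}

```bash
mkdir -p pics; cat > h.py <<'E'
import numpy as np, cv2
from scipy.spatial.transform import Rotation as R
from cell import arm
def grab(n):
    d=arm.get_image(n); np.save(f'pics/{n}.npy',d,allow_pickle=True); return d
def cloud(d):
    h,w=d['z_map'].shape; u,v=np.meshgrid(np.arange(w),np.arange(h))
    K=np.array([[d['fx'],0,d['cx']],[0,d['fy'],d['cy']],[0,0,1.]])
    p=cv2.undistortPoints(np.stack([u,v],-1).reshape(-1,1,2).astype(float),K,np.array([d['k1'],0,0,0,0.])).reshape(h,w,2)
    z=d['z_map'].astype(float)[...,None]
    c=np.concatenate([p*z,z],-1)
    Rm=R.from_rotvec(np.ravel(d['rvec'])).as_matrix()
    return (c-np.ravel(d['tvec']))@Rm
E
python3 - <<'E'
from h import *
for n in('top','side'):
    d=grab(n); cv2.imwrite(f'pics/{n}0.png',d['color'][...,::-1]); np.save(f'pics/{n}_c.npy',cloud(d))
    print({k:d[k] for k in('fx','cx','cy','k1','rvec','tvec')})
print(arm.observe())
E
```

```text
{'fx': 486.6150129680711, 'cx': 323.40921773739325, 'cy': 198.25945596264313, 'k1': 0.0069896156322987795, 'rvec': array([ 2.17559181, -2.1617955 ,  0.1042018 ]), 'tvec': array([0.02873609, 0.57731496, 1.64795119])}
{'fx': 402.15783473568354, 'cx': 318.18970935547634, 'cy': 197.7533016638526, 'k1': -0.062205298569146084, 'rvec': array([ 0.89433015, -2.35022149,  1.22182323]), 'tvec': array([0.43353267, 0.26809654, 0.84589311])}
{'clock': 0.1, 'joints': array([ 1.09741641,  0.43514449,  0.02498345,  1.5739869 , -0.01160841,
        1.13402438, -0.07509844]), 'dq': array([ 0.00110258, -0.00124927,  0.00079191, -0.00240712, -0.00114114,
        0.00013186,  0.00168307]), 'joint_efforts': array([ 2.42380564e-03, -6.69128966e+01,  9.87920836e-01, -3.15145862e+01,
       -6.04832615e-02,  3.74806754e-02,  7.57071393e-05]), 'position': array([ 0.22625284, -0.58213525,  0.23703647]), 'ee_rot': array([-3.08644112e+00, -5.78713888e-01,  6.02155577e-04]), 'force': array([-0.0709376 , -0.5315627 ,  0.03836064]), 'ft_torque': array([-0.05006579,  0.00789749, -0.03192676]), 'gripper_force': 0.0, 'width': 0.9987467816147023}
```

View pics/top0.png

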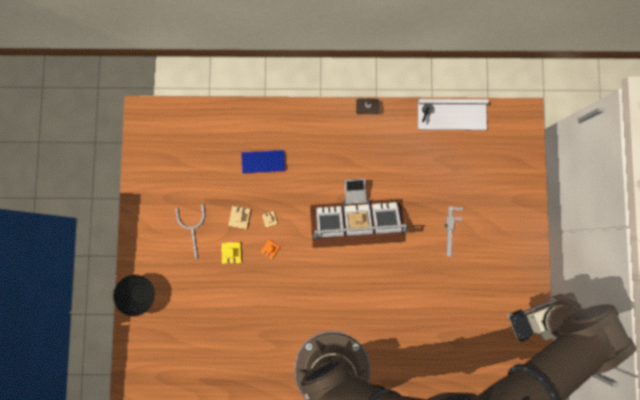

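View pics/side0.png

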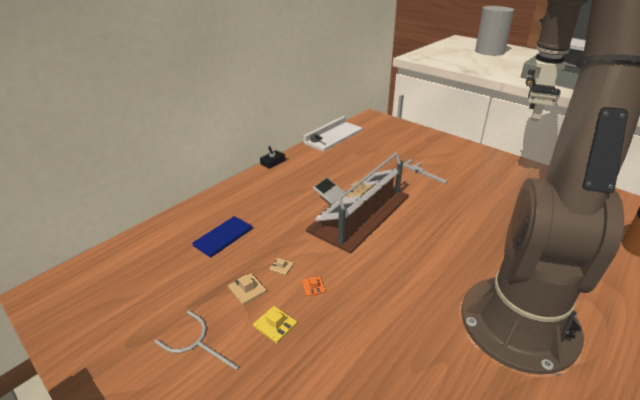

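The top view shows four candidates for the plate: large tan (240,216), small tan (269,218), yellow (231,253) and orange (270,249). I choose the large tan one. The rack is at (358,222) and its pedal at (356,190). Next I check this in a close crop and measure.

```bash
python3 - <<'E'
from h import *
d=np.load('pics/top.npy',allow_pickle=True).item(); C=np.load('pics/top_c.npy'); im=d['color'][...,::-1]
a=cv2.resize(im[195:270,215:290],(525,525)[:2],interpolation=cv2.INTER_CUBIC)[:, :375] if 0 else cv2.resize(im[195:245,220:285],None,fx=6,fy=6,interpolation=cv2.INTER_CUBIC)
b=cv2.resize(im[175:255,300:415],(780,543)[:2],interpolation=cv2.INTER_CUBIC)
b=cv2.resize(im[175:250,303:413],None,fx=7,fy=4.0,interpolation=cv2.INTER_CUBIC)
out=np.zeros((600,780,3),np.uint8); out[:300,:390]=a; out[300:,:770]=b; cv2.imwrite('pics/crop1.png',out)
# plate
sub=np.zeros(C.shape[:2],bool); sub[203:231,226:254]=1
hsv=cv2.cvtColor(d['color'],cv2.COLOR_RGB2HSV)
tab=C[235:240,200:225].reshape(-1,3)[:,2].mean(); print('table z',tab)
P=C[sub]; m=P[:,2]>tab+.005; P=P[m]
r=cv2.minAreaRect((P[:,:2]*1000).astype(np.float32)); print('slab',r,len(P))
Q=P[P[:,2]>tab+.022]; r2=cv2.minAreaRect((Q[:,:2]*1000).astype(np.float32)); print('block',r2,len(Q),Q.mean(0),P[:,2].max())
# rack
for c in (330,358,386):
  for rr in range(184,246,3): print(c,rr,C[rr,c].round(3), d['color'][rr,c])
E
```

```text
table z 0.000757938295506691
slab ((492.4298400878906, 197.76718139648438), (367.824462890625, 97.29866027832031), 79.33103942871094) 386
block ((469.90081787109375, 179.2422332763672), (327.2042541503906, 29.986459732055664), 74.06712341308594) 72 [0.50395896 0.30358378 0.14967517] 1.6972369149327615
330 184 [0.63  0.01  0.003] [195 121  70]
330 187 [0.619 0.01  0.005] [200 124  72]
330 190 [ 0.61   0.01  -0.005] [202 126  72]
330 193 [0.598 0.01  0.004] [199 126  76]
330 196 [ 0.589  0.009 -0.006] [188 118  67]
330 199 [0.577 0.009 0.002] [187 118  69]
330 202 [ 0.567  0.009 -0.002] [173 107  62]
330 205 [0.555 0.009 0.012] [118  77  58]
330 208 [0.543 0.01  0.035] [181 170 154]
330 211 [0.532 0.01  0.047] [176 168 157]
330 214 [0.521 0.01  0.052] [156 150 144]
330 217 [0.511 0.01  0.058] [76 76 75]
330 220 [0.5  0.01 0.07] [78 77 74]
330 223 [0.49  0.01  0.066] [76 77 74]
330 226 [0.479 0.01  0.082] [79 78 76]
330 229 [0.47  0.01  0.078] [120 118 113]
330 232 [0.46  0.01  0.084] [158 153 148]
330 235 [0.449 0.01  0.101] [166 157 153]
330 238 [0.441 0.009 0.012] [101  60  43]
330 2
[... 1250 characters left out ...]
 [ 0.578 -0.186  0.005] [156  96  57]
386 202 [ 0.567 -0.185  0.016] [113  86  67]
386 205 [ 0.554 -0.181  0.047] [170 162 149]
386 208 [ 0.543 -0.181  0.046] [198 191 181]
386 211 [ 0.532 -0.179  0.056] [119 115 111]
386 214 [ 0.522 -0.179  0.059] [76 79 77]
386 217 [ 0.512 -0.178  0.066] [74 76 74]
386 220 [ 0.501 -0.178  0.066] [78 78 75]
386 223 [ 0.491 -0.176  0.083] [78 78 77]
386 226 [ 0.478 -0.168  0.148] [151 149 141]
386 229 [ 0.47  -0.174  0.099] [174 167 162]
386 232 [ 0.46  -0.174  0.096] [149 137 131]
386 235 [ 0.453 -0.184  0.012] [106  60  42]
386 238 [ 0.442 -0.184  0.011] [102  61  39]
386 241 [ 0.432 -0.184  0.015] [109  66  41]
386 244 [ 0.422 -0.186 -0.003] [192 120  70]
```

View pics/crop1.png

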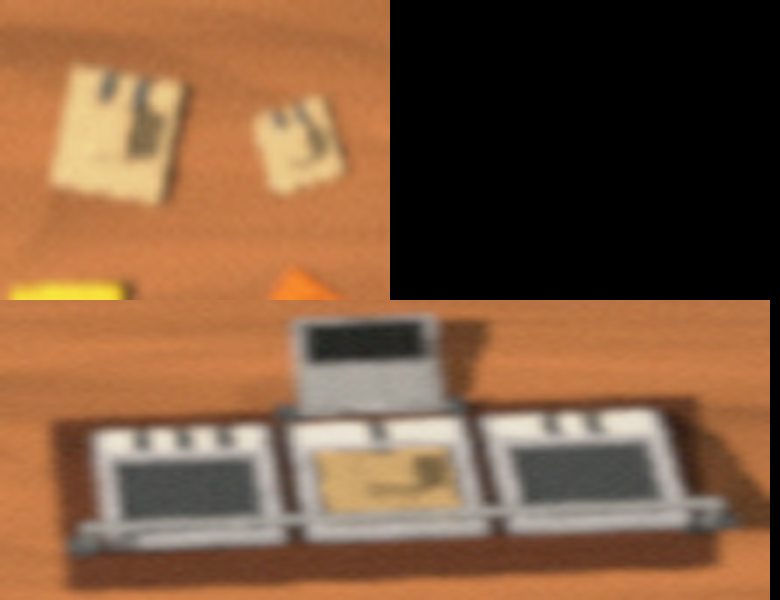

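The crop confirms it: the large tan plate at top-image (240,216) has two bars towards +x. In the rack (top image) the left slot has three bars, the middle one bar (filled) and the right two bars, at about (384,218), so the right slot is the target. Next I measure poses.

```bash
cat >> h.py <<'E'
def K_(d): return np.array([[d['fx'],0,d['cx']],[0,d['fy'],d['cy']],[0,0,1.]])
def plane_hit(d,uv,n,p0):
    uv=np.asarray(uv,float).reshape(-1,1,2)
    q=cv2.undistortPoints(uv,K_(d),np.array([d['k1'],0,0,0,0.])).reshape(-1,2)
    Rm=R.from_rotvec(np.ravel(d['rvec'])).as_matrix(); o=-Rm.T@np.ravel(d['tvec'])
    v=np.c_[q,np.ones(len(q))]@Rm
    return o+v*(((np.asarray(p0)-o)@n)/(v@n))[:,None]
def proj(d,P): return cv2.projectPoints(np.asarray(P,float),np.ravel(d['rvec']),np.ravel(d['tvec']),K_(d),np.array([d['k1'],0,0,0,0.]))[0].reshape(-1,2)
def rack(x,y,yaw):
    # slot frame at slot origin; columns = axes
    return R.from_euler('z',yaw).as_matrix()@np.array([[-np.cos(.52),0,np.sin(.52)],[0,-1,0],[np.sin(.52),0,np.cos(.52)]]).T.T, np.array([x,y,.072])
E
python3 - <<'E'
from h import *
for n,box in(('top',(203,231,226,254)),('side',(272,305,222,270))):
    d=np.load(f'pics/{n}.npy',allow_pickle=True).item()
    hsv=cv2.cvtColor(d['color'],cv2.COLOR_RGB2HSV)
    a,b,c,e=box; s=hsv[a:b,c:e]
    m=((s[...,0]>=14)&(s[...,2]>130)).astype(np.uint8)
    print(n); 
    m=cv2.morphologyEx(m,cv2.MORPH_CLOSE,np.ones((5,5)))
    k,l,st,_=cv2.connectedComponentsWithStats(m); i=1+st[1:,4].argmax(); m=l==i
    v,u=np.nonzero(m); uv=np.c_[u+c,v+a]
    W=plane_hit(d,uv,np.array([0,0,1.]),[0,0,.010])[:,:2]*1000
    print('slab',cv2.minAreaRect(W.astype(np.float32)),W.mean(0),len(W))
    Rm=R.from_rotvec(np.ravel(d['rvec'])).as_matrix(); print('cam',-Rm.T@np.ravel(d['tvec']))
d=np.load('pics/top.npy',allow_pickle=True).item();C=np.load('pics/top_c.npy')
hsv=cv2.cvtColor(d['color'],cv2.COLOR_RGB2HSV)
for nm,(c,e) in dict(three=(314,346),two=(370,403)).items():
    s=hsv[205:232,c:e]; m=((s[...,2]<100)&(s[...,1]<40)).astype(np.uint8)
    k,l,st,_=cv2.connectedComponentsWithStats(m,connectivity=4); i=1+st[1:,4].argmax(); v,u=np.nonzero(l==i)
    P=C[v+205,u+c]; print(nm,st[i],np.median(P,0))
    x0=P[:,0]+(P[:,2]-.072)/np.tan(.52); print(' x0 from depth',np.median(x0),len(P))
    n=np.array([np.sin(.52),0,np.cos(.52)]); H=plane_hit(d,np.c_[u+c,v+205],n,[np.median(x0),0,.072])
    print(' hit pct',np.percentile(H,[1,50,99],axis=0).round(4).tolist(), cv2.minAreaRect((H[:,:2]*1000).astype(np.float32)))
E
```

```text
top
slab ((511.4846496582031, 326.00726318359375), (78.65081024169922, 85.65228271484375), 70.92106628417969) [511.30721515 326.23103989] 485
cam [0.410573   0.02604085 1.69723691]
side
slab ((513.6622314453125, 326.3985595703125), (69.15501403808594, 91.41983032226562), 77.95838928222656) [511.87667387 326.97555019] 757
cam [-0.04859767  0.68642066  0.70839708]
three [  6  11  19  13 231] [0.4933818  0.01299028 0.06952267]
 x0 from depth 0.4893684676244726 231
 hit pct [[0.4727, -0.0172, 0.0577], [0.4934, 0.013, 0.0697], [0.5143, 0.0433, 0.0815]] ((493.52874755859375, 12.930366516113281), (41.34548568725586, 60.634857177734375), 0.3761327564716339)
two [  7   7  19  13 230] [ 0.50802035 -0.17796536  0.06825161]
 x0 from depth 0.5029472511057109 230
 hit pct [[0.4872, -0.2077, 0.057], [0.508, -0.1781, 0.0691], [0.5291, -0.1481, 0.081]] ((508.17498779296875, -178.00892639160156), (41.61118698120117, 60.911865234375), 0.3801782429218292)
```

```bash
cat > ov.py <<'E'
from h import *
def lines(d,im,Pw,s,off,col,closed=True):
    q=((proj(d,Pw)+.5-off)*s); cv2.polylines(im,[np.round(q*16).astype(np.int32)],closed,col,1,cv2.LINE_AA,4)
def sq(x0,x1,y0,y1,z): return np.array([[x0,y0,z],[x1,y0,z],[x1,y1,z],[x0,y1,z]])/1000.
def slotR(yaw):
    c,s=np.cos(.52),np.sin(.52); A=np.array([[-c,0,s],[0,-1,0],[s,0,c]]).T
    A=np.column_stack([[-c,0,s],[0,-1,0],[s,0,c]]); return R.from_euler('z',yaw).as_matrix()@A
def drawrack(d,im,s,off,o2,yaw):
    A=slotR(yaw)
    for k in(0,-95,-190):
        o=o2+A@np.array([0,k/1000,0])
        lines(d,im,sq(-38,38,-35,35,0)@A.T+o,s,off,(0,255,0))
        lines(d,im,sq(-38,38,-35,35,8)@A.T+o,s,off,(255,255,0))
        lines(d,im,sq(-68,-44,-35,35,8)@A.T+o,s,off,(0,0,255))
    o=o2+A@np.array([0,-.095,0]); lines(d,im,np.array([[.056,-.143,.05],[.056,.143,.05]])@A.T+o,s,off,(255,0,255),False)
def drawplate(d,im,s,off,x,y,yaw):
    Rz=R.from_euler('z',yaw).as_matrix(); o=np.array([x,y,0])
    for r in(sq(-35,35,-32,32,10),sq(-35,35,-32,32,0)): lines(d,im,r@Rz.T+o,s,off,(0,255,0))
    lines(d,im,sq(-15,15,-12,12,34)@Rz.T+o,s,off,(255,0,255))
E
python3 - <<'E'
from ov import *
from scipy.optimize import minimize
D={n:np.load(f'pics/{n}.npy',allow_pickle=True).item() for n in('top','side')}
# plate fit: silhouette vs tan-ness
def pts(x,y,yaw):
    Rz=R.from_euler('z',yaw).as_matrix(); return np.vstack([sq(-35,35,-32,32,0),sq(-35,35,-32,32,10),sq(-15,15,-12,12,34)])@Rz.T+[x,y,0]
box={'top':(196,238,218,258),'side':(262,315,212,278)}
M={}
for n,(a,b,c,e) in box.items():
    lab=cv2.cvtColor(D[n]['color'],cv2.COLOR_RGB2LAB).astype(float)[a:b,c:e]
    bg=np.median(lab.reshape(-1,3),0); 
    M[n]=(np.linalg.norm(lab-bg,axis=2)>18).astype(np.uint8)
    k,l,st,_=cv2.connectedComponentsWithStats(M[n]); i=l[(b-a)//2-2,(e-c)//2]; M[n]=cv2.morphologyEx((l==max(i,1)).astype(np.uint8),cv2.MORPH_CLOSE,np.ones((3,3)))
    print(n,bg,M[n].sum())
def cost(p):
    t=0
    for n,(a,b,c,e) in box.items():
        h=cv2.convexHull((proj(D[n],pts(*p))).astype(np.float32)).reshape(-1,2)
        S=np.zeros(((b-a)*8,(e-c)*8),np.uint8); cv2.fillPoly(S,[np.round((h-[c,a]+.5)*8).astype(np.int32)],1)
        S=cv2.resize(S.astype(np.float32),(e-c,b-a),interpolation=cv2.INTER_AREA); t+=np.abs(S-M[n]).sum()/M[n].sum()
    return t
best=min((minimize(cost,[.511,.326,y],method='Nelder-Mead',options=dict(initial_simplex=[[.511,.326,y],[.517,.326,y],[.511,.332,y],[.511,.326,y+.15]])) for y in(-.4,-.2,0,.2)),key=lambda r:r.fun)
print(best.x,best.fun); x,y,w=best.x
yaw=np.arctan2(.0147,.191); print(yaw)
o2=np.array([.5035,-.178,.072])
out=np.zeros((600,800,3),np.uint8)
def put(n,a,b,c,e,s,r,cc,f):
    im=cv2.resize(D[n]['color'][a:b,c:e,::-1],None,fx=s,fy=s,interpolation=cv2.INTER_CUBIC); f(D[n],im,s,np.array([c,a])); h,wd=im.shape[:2]; out[r:r+h,cc:cc+wd]=im
fp=lambda d,im,s,o:drawplate(d,im,s,o,x,y,w)
fr=lambda d,im,s,o:drawrack(d,im,s,o,o2,yaw)
put('top',198,236,220,260,6,0,0,fp); put('side',262,310,216,274,6,240,0,fp)
put('top',195,245,305,412,4,0,360,fr); put('side',155,247,303,412,4,205,360,fr)
cv2.imwrite('pics/ov1.png',out)
E
```

```text
top [147. 150. 165.] 453
side [139. 147. 159.] 64
[ 0.52510607  0.31774346 -0.61031161] 12.595181429359823
0.07681192810364382
```

View pics/ov1.png

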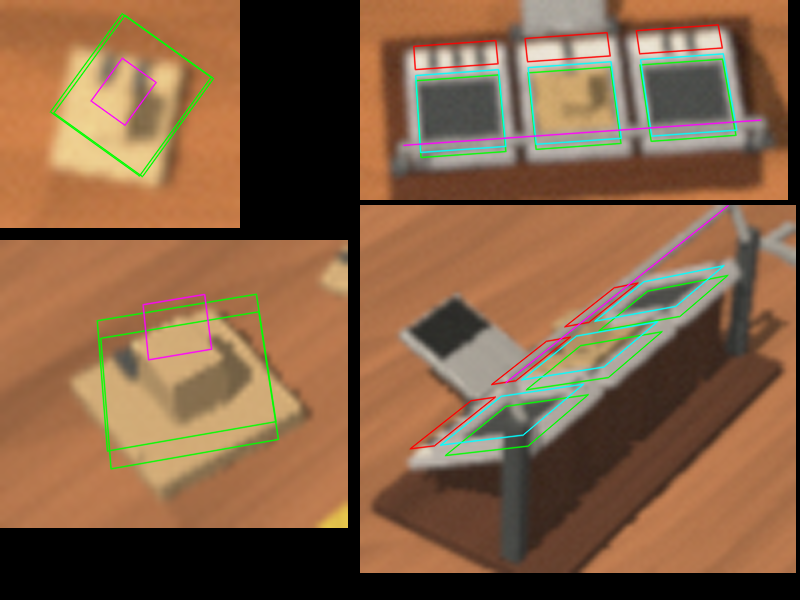

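The rack overlay fits well in both views. The plate fit failed because of a bad mask, so I take the slab corners from the crops. Top crop: (70,48), (185,67), (165,187), (50,165). Side crop: (73,378), (300,408), (165,480).

```bash
python3 - <<'E'
from ov import *
from scipy.optimize import least_squares
D={n:np.load(f'pics/{n}.npy',allow_pickle=True).item() for n in('top','side')}
n=np.array([0,0,1.])
t=plane_hit(D['top'],np.array([[70,48],[185,67],[165,187],[50,165]])/6+[220,198]-.5,n,[0,0,.01])[:,:2]*1000
s=plane_hit(D['side'],(np.array([[73,378],[300,408],[165,480]])-[0,240])/6+[216,262]-.5,n,[0,0,.01])[:,:2]*1000
print(t.round(1),t.mean(0),np.linalg.norm(np.diff(t,axis=0,append=t[:1]),axis=1)); print(s.round(1), (s[0]+s[1])/2)
def edges(t): return [np.degrees(np.arctan2(*(b-a)[::-1])).round(1) for a,b in zip(t,np.roll(t,-1,0))]
print(edges(t),edges(s))
ee=R.from_rotvec(arm.observe()['ee_rot']).as_matrix(); print(ee.round(3))
# rack z check / pedal pad
d=D['top'];C=np.load('pics/top_c.npy'); 
from numpy import *
A=slotR(.0768); o=array([.5035,-.178,.072])
print('hinge guess via pixels', [C[r,356].round(3).tolist() for r in(183,186,200,202)])
E
```

```text
[[551.7 353.4]
 [541.  286.4]
 [471.5 296.5]
 [483.8 363.2]] [512.00140863 324.86210734] [67.79567045 70.26150687 67.85383934 68.60549995]
[[554.2 349.7]
 [476.  300.8]
 [487.1 358.5]] [515.11563095 325.24971323]
[np.float64(-99.0), np.float64(171.8), np.float64(79.6), np.float64(-8.2)] [np.float64(-148.0), np.float64(79.2), np.float64(-7.4)]
[[ 0.932  0.362 -0.001]
 [ 0.362 -0.932  0.001]
 [-0.    -0.001 -1.   ]]
hinge guess via pixels [[0.628, -0.079, 0.047], [0.618, -0.079, 0.049], [0.571, -0.08, 0.033], [0.565, -0.08, 0.029]]
```

Request:
{"name": "jog_arm", "arguments": {
  "moves": [
    [0.6,-0.74,0,0.52],
    [0.6,-0.74,0,0.52],
    [0.6,-0.74,0,0.52],
    [0.6,-0.74,0,0.52],
    [0.6,-0.74,0,0.52],
    [0.6,-0.74,0,0.52],
    [0.6,-0.74,0,0.52],
    [0.6,-0.74,0,0.52],
    [0.6,-0.74,0,0.52],
    [0.6,-0.74,0,0.52],
    [0.6,-0.74,0,0.52],
    [0.6,-0.74,0,0.52],
    [0.6,-0.74,0,0.52],
    [0.6,-0.74,0,0.52],
    [0.6,-0.74,0,0.52],
    [0.6,-0.74,0,0.52],
    [0.6,-0.74,0,0.52],
    [0.6,-0.74,0.06,0.52],
    [0.6,-0.74,0.12,0.52],
    [0.6,-0.74,0.12,0.52]
  ],
  "hand": 0.06,
  "newtons": 12
}}

```text
clock: 2.6
position: [0.5154, 0.3199, 0.1141]
ee_rot: [3.126, -0.237, -0.01]
force: [0.2, 0.2, 1.1]
width: 0.652
gripper_force: 0.0
```

Request:
{"name": "jog_arm", "arguments": {
  "moves": [
    [0,0,0,0],
    [0,0,0,0]
  ]
}}

```text
clock: 2.85
position: [0.5191, 0.3253, 0.1207]
ee_rot: [-3.13, 0.235, -0.006]
force: [0.6, -0.0, -0.3]
width: 0.655
gripper_force: 0.0
```

```bash
python3 - <<'E'
from ov import *
d=grab('side'); o=arm.observe(); print(o['position'],o['ee_rot'])
s=5;a,b,c,e=200,320,200,320
im=cv2.resize(d['color'][a:b,c:e,::-1],None,fx=s,fy=s,interpolation=cv2.INTER_CUBIC); off=np.array([c,a])
drawplate(d,im,s,off,.5135,.325,np.radians(-8.5))
T=R.from_rotvec(o['ee_rot']).as_matrix()
for z in (0.011,):
  lines(d,im,(np.array([[-.0095,-.03,z],[.0095,-.03,z],[.0095,.03,z],[-.0095,.03,z]])@T.T+o['position']),s,off,(255,255,0))
cv2.imwrite('pics/s2.png',im)
E
```

```text
[0.51886493 0.32525351 0.12037607] [-3.13042199  0.2347771  -0.00519903]
```

View pics/s2.png

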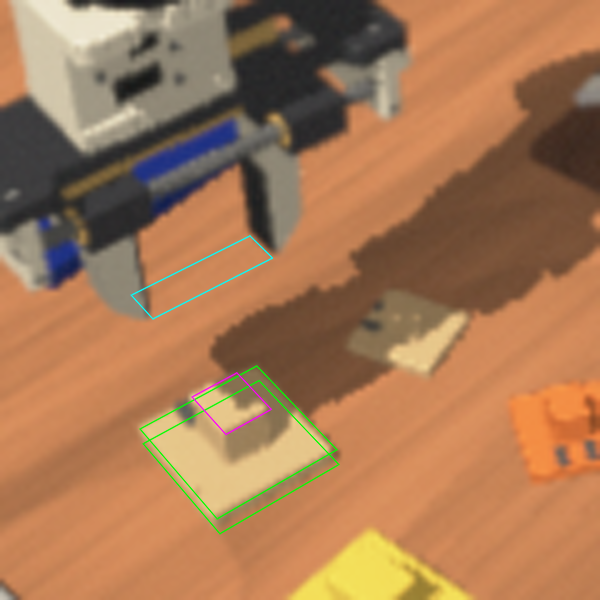

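The side crop shows the overlay on the plate within about 2 mm, and the drawn fingertip box matches the real tips at (145,318) and (280,252). Descend and grip.

Request:
{"name": "jog_arm", "arguments": {
  "moves": [
    [0,0,0.05,0],
    [0,0,0.08,0],
    [0,0,0.095,0],
    [0,0,0.095,0],
    [0,0,0.095,0],
    [0,0,0.095,0]
  ]
}}

```text
clock: 3.65
position: [0.5182, 0.325, 0.0239]
ee_rot: [-3.132, 0.234, -0.002]
force: [0.5, -0.2, 0.6]
width: 0.657
gripper_force: 0.0
```

Request:
{"name": "jog_arm", "arguments": {
  "moves": [
    [0,0,0,0],
    [0,0,0,0],
    [0,0,0,0],
    [0,0,0,0],
    [0,0,0,0],
    [0,0,0,0]
  ],
  "hand": 0.0,
  "newtons": 12
}}

```text
clock: 4.4
position: [0.5176, 0.3246, 0.0227]
ee_rot: [3.133, -0.234, -0.0]
force: [-0.2, 0.1, 0.1]
width: 0.261
gripper_force: 11.9
```

Request:
{"name": "jog_arm", "arguments": {
  "moves": [
    [0,0,0,0],
    [0,0,0,0],
    [0,0,0,0],
    [0,0,-0.005,0],
    [0,0,-0.005,0],
    [0,0,-0.005,0]
  ],
  "hand": 0.04
}}

```text
clock: 5.15
position: [0.5177, 0.3246, 0.0278]
ee_rot: [-3.133, 0.234, -0.0]
force: [1.2, 0.7, -0.6]
width: 0.438
gripper_force: 0.0
```

Request:
{"name": "jog_arm", "arguments": {
  "moves": [
    [0,0,0,0],
    [0,0,0,0],
    [0,0,0,0],
    [0,0,0,0],
    [0,0,0,0]
  ],
  "hand": 0.0,
  "newtons": 12
}}

```text
clock: 5.78
position: [0.5176, 0.3245, 0.0276]
ee_rot: [3.133, -0.234, -0.0]
force: [0.1, -0.7, -1.9]
width: 0.256
gripper_force: 12.0
```

Request:
{"name": "jog_arm", "arguments": {
  "moves": [
    [0,0,-0.05,0],
    [0,0,-0.1,0],
    [0,0,-0.16,0],
    [0,0,-0.2,0],
    [0,0,-0.2,0],
    [0,0,-0.2,0]
  ]
}}

```text
clock: 6.52
position: [0.5171, 0.3239, 0.2266]
ee_rot: [3.132, -0.234, -0.002]
force: [-0.7, -0.3, -2.3]
width: 0.259
gripper_force: 12.0
```

Request:
{"name": "jog_arm", "arguments": {
  "moves": [
    [0.088,0.492,0,-0.228],
    [0.088,0.492,0,-0.228],
    [0.088,0.492,0,-0.228],
    [0.088,0.492,0,-0.228],
    [0.088,0.492,0,-0.228],
    [0.088,0.492,0,-0.228],
    [0.088,0.492,0,-0.228],
    [0.088,0.492,0,-0.228],
    [0.088,0.492,0,-0.228],
    [0.088,0.492,0,-0.228],
    [0.088,0.492,0,-0.228],
    [0.088,0.492,0,-0.228]
  ]
}}

```text
clock: 8.02
position: [0.5316, -0.1737, 0.2275]
ee_rot: [-3.139, -0.127, 0.0]
force: [0.3, 0.9, -2.9]
width: 0.262
gripper_force: 12.0
```

```bash
cat > vw.py <<'E'
from ov import *
import sys
def tool_plate(o,e,hb,tilt):
    # predicted plate given TCP, tilt about tool y (robot side up)
    T=R.from_rotvec(o['ee_rot']).as_matrix(); X=T[:,0]*[1,1,0]; X/=np.linalg.norm(X); Z=np.array([0,0,1.])
    px=-X*np.cos(tilt)+Z*np.sin(tilt); pz=X*np.sin(tilt)+Z*np.cos(tilt); py=np.cross(pz,px)
    A=np.column_stack([px,py,pz]); piv=o['position']-[0,0,.0024]
    return A,piv-A@np.array([-e,0,hb])
def view(name,tilt,e=.004,hb=.0252,o2=(.5035,-.178,.072),yaw=.0768):
    out=np.zeros((600,800,3),np.uint8); o=arm.observe(); print(o['position'],o['ee_rot'],o['force'])
    A,c=tool_plate(o,e,hb,tilt); S=slotR(yaw); print('plate in slot',(S.T@(c-np.array(o2))*1000).round(1))
    for n,(a,b,cc,ee,s,r,q) in dict(side=(120,245,300,433,6,0,0),).items():
        d=grab(n); np.save(f'pics/{n}_c.npy',cloud(d)); im=cv2.resize(d['color'][a:b,cc:ee,::-1],None,fx=s,fy=s,interpolation=cv2.INTER_CUBIC)
        im=im[:600,:800]; off=np.array([cc,a])
        lines(d,im,sq(-38,38,-35,35,0)@S.T+o2,s,off,(0,255,0))
        for z in(0,10): lines(d,im,sq(-35,35,-32,32,z)@A.T+c,s,off,(255,255,0))
        lines(d,im,sq(-15,15,-12,12,34)@A.T+c,s,off,(255,0,255))
        out[:im.shape[0],:im.shape[1]]=im
    cv2.imwrite(f'pics/{name}.png',out)
E
python3 -c "
from vw import *
view('v3',0)"
```

```text
[ 0.53155322 -0.17369739  0.22753977] [-3.13868211e+00 -1.27070666e-01  4.15573839e-04] [ 0.29294036  0.89818937 -2.9054486 ]
plate in slot [ 42.5  -2.1 123.1]
```

View pics/v3.png

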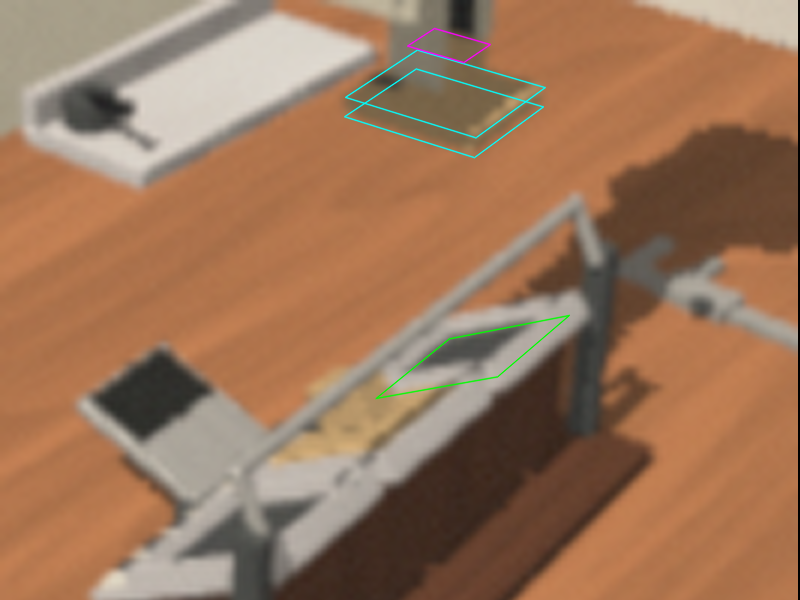

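The side crop shows the held plate level at (445,95), matching the overlay. The slot_two recess is at (478,348) and the open keeper bar runs from (240,490) to (575,205). I refine the rack from the side depth.

```bash
python3 - <<'E'
from ov import *
d=np.load('pics/side.npy',allow_pickle=True).item(); C=np.load('pics/side_c.npy')
hsv=cv2.cvtColor(d['color'],cv2.COLOR_RGB2HSV)
S=slotR(.0768); o2=np.array([.5035,-.178,.072])
L=(C-o2)@S  # slot coords
# bar: points near z 50 along y
m=np.zeros(C.shape[:2],bool); m[120:245,300:433]=1
B=m&(abs(L[...,0]-.056)<.015)&(abs(L[...,2]-.05)<.015)&(L[...,1]>-.23)&(L[...,1]<.04)
b=L[B]; print('bar n',B.sum(),np.median(b,0)*1000, b.std(0)*1000, 'y range',b[:,1].min(),b[:,1].max(),'slope x,y',np.polyfit(b[:,1],b[:,0],1))
# floor dark of slot two
F=m&(hsv[...,2]<100)&(hsv[...,1]<50)&(abs(L[...,0])<.05)&(abs(L[...,1])<.05)&(abs(L[...,2])<.02)
f=L[F]; print('floor n',F.sum(),np.median(f,0)*1000,np.percentile(f,[2,98],axis=0)*1000)
F3=m&(hsv[...,2]<100)&(hsv[...,1]<50)&(abs(L[...,0])<.05)&(abs(L[...,1]+.19)<.05)&(abs(L[...,2])<.02)
f=L[F3]; print('floor3 n',F3.sum(),np.median(f,0)*1000,np.percentile(f,[2,98],axis=0)*1000)
# white walls: top surfaces near slots
W=m&(hsv[...,2]>140)&(hsv[...,1]<50)&(abs(L[...,2])<.025)&(abs(L[...,0])<.09)&(L[...,1]>-.25)&(L[...,1]<.06)
w=L[W]; print('white',len(w),np.percentile(w,[1,50,99],axis=0)*1000)
t=np.load('pics/top.npy',allow_pickle=True).item(); Ct=np.load('pics/top_c.npy'); Lt=(Ct-o2)@S; hs=cv2.cvtColor(t['color'],cv2.COLOR_RGB2HSV)
mt=np.zeros(Ct.shape[:2],bool); mt[195:250,303:413]=1
w=Lt[mt&(hs[...,2]>140)&(hs[...,1]<50)&(abs(Lt[...,2])<.025)&(abs(Lt[...,0])<.1)]; print('white top',len(w),np.percentile(w,[1,50,99],axis=0)*1000)
b=Lt[mt&(abs(Lt[...,0]-.056)<.02)&(abs(Lt[...,2]-.05)<.02)]; print('bar top',len(b),np.median(b,0)*1000,b.min(0),b.max(0))
E
```

```text
bar n 199 [  60.05631068 -111.22196007   52.63516751] [ 1.79014424 76.95963574  2.15218874] y range -0.22834515285310275 0.03955910219782343 slope x,y [-0.00055312  0.05969084]
floor n 51 [ 0.10602291 11.295575    1.75703886] [[-29.80231826  -6.50930702 -16.76917859]
 [ 48.73650638  49.27624759   6.05650652]]
floor3 n 48 [ -10.63651129 -181.05802519    1.70231692] [[ -29.85264902 -224.84138053   -5.29386089]
 [  44.00570661 -163.99265746    2.8322647 ]]
white 800 [[ -88.62756732 -231.88392238   -5.20174766]
 [  17.81208204 -133.82118982    4.69358551]
 [  46.62129177   40.62379432   10.15309051]]
white top 1196 [[ -97.32818256 -229.60491992  -13.84998694]
 [ -36.01895422  -92.33189965    3.26585255]
 [  48.87559306   40.29221455   15.56367072]]
bar top 241 [ 61.16008535 -91.84393433  51.88921755] [ 0.05261413 -0.23971892  0.03029493] [0.06987544 0.05140393 0.05982618]
```

```bash
python3 - <<'E'
from ov import *
d=np.load('pics/side.npy',allow_pickle=True).item(); C=np.load('pics/side_c.npy'); o=arm.observe()
T=R.from_rotvec(o['ee_rot']).as_matrix(); L=(C-o['position'])@T
m=(abs(L[...,0])<.06)&(abs(L[...,1])<.06)&(L[...,2]>.008)&(L[...,2]<.036)
p=L[m]*1000; print(m.sum()); print(np.percentile(p,[1,3,10,50,90,97,99],axis=0).round(1))
s=p[(p[:,2]>13)&(p[:,2]<22)]; print(len(s),np.percentile(s,[1,5,50,95,99],axis=0).round(1)); print(cv2.minAreaRect(s[:,:2].astype(np.float32)))
E
```

```text
269
[[-39.4 -33.    8.5]
 [-38.2 -32.3  10.1]
 [-36.1 -30.7  14.4]
 [-16.2 -15.9  16.8]
 [ 19.9  18.6  23.4]
 [ 27.2  28.   25. ]
 [ 29.6  30.8  25.8]]
214 [[-38.6 -33.   13.9]
 [-37.  -31.7  14.5]
 [-17.  -15.9  16.5]
 [ 26.1  25.3  21.2]
 [ 29.4  30.3  21.8]]
((-5.125980377197266, -0.8558540344238281), (70.6444320678711, 66.66468048095703), 2.0424463748931885)
```

Request:
{"name": "jog_arm", "arguments": {
  "moves": [
    [-0.004,0.002,0.04,0],
    [-0.004,0.002,0.08,0],
    [-0.004,0.002,0.088,0],
    [-0.004,0.002,0.088,0],
    [-0.004,0.002,0.088,0],
    [-0.012,0.002,0.088,0],
    [-0.022,0.002,0.088,0],
    [-0.022,0.002,0.088,0],
    [-0.022,0.002,0.088,0]
  ]
}}

```text
clock: 9.2
position: [0.5097, -0.1789, 0.14]
ee_rot: [3.139, 0.123, 0.001]
force: [0.5, -0.1, -1.7]
width: 0.258
gripper_force: 12.0
```

Request:
{"name": "jog_arm", "arguments": {
  "moves": [
    [0,0,0.005,0],
    [0,0,0.01,0],
    [0,0,0.015,0],
    [0,0,0.018,0],
    [0,0,0.018,0]
  ]
}}

```text
clock: 9.82
position: [0.5113, -0.1785, 0.1221]
ee_rot: [3.139, 0.125, 0.005]
force: [5.3, 0.9, 0.7]
width: 0.259
gripper_force: 12.0
```

```bash
cat > pl.py <<'E'
from vw import *
from scipy.optimize import least_squares
def est(e=.0048,hb=.0252,o2=np.array([.5025,-.178,.072])):
    d=grab('side'); C=cloud(d); o=arm.observe(); hsv=cv2.cvtColor(d['color'],cv2.COLOR_RGB2HSV)
    T=R.from_rotvec(o['ee_rot']).as_matrix(); L=((C-o['position'])@T); 
    tan=(hsv[...,0]>=10)&(hsv[...,0]<=30)&(hsv[...,1]>60)
    m=tan&(abs(L[...,0])<.055)&(abs(L[...,1])<.034)&(L[...,2]>-.02)&(L[...,2]<.06)
    p=L[m]; lim=(p[:,0]<-.021)|(p[:,0]>.012)|(abs(p[:,1])>.015); p=p[lim]
    f=lambda q:p[:,2]-q[0]-q[1]*p[:,0]
    r=least_squares(f,[.017,0],loss='soft_l1',f_scale=.002); print('pos',o['position'].round(4),'F',o['force'].round(1),'n',len(p),'tilt',np.arctan(r.x[1]).round(3),'slab top below TCP',r.x[0].round(4),'mad',np.median(abs(f(r.x))).round(4))
    t=np.arctan(r.x[1]); A,c=tool_plate(o,e,hb,t); S=slotR(.0768)
    print('plate in slot mm (model)',(S.T@(c-o2)*1000).round(1),' if tilt .52:',(S.T@(tool_plate(o,e,hb,.52)[1]-o2)*1000).round(1))
    return d
E
python3 -c "
from pl import *
est()"
```

```text
pos [ 0.5112 -0.1785  0.1222] F [5.7 1.5 1.8] n 233 tilt 0.065 slab top below TCP 0.0168 mad 0.0027
plate in slot mm (model) [ 9.5  1.2 21. ]  if tilt .52: [21.   1.3 20.6]
```

Request:
{"name": "jog_arm", "arguments": {
  "moves": [
    [0,0,-0.01,0],
    [0,0,-0.01,0],
    [-0.008,0,-0.01,0],
    [-0.008,0,-0.01,0],
    [-0.008,0,-0.004,0],
    [-0.008,0,0.0,0],
    [-0.008,0,0.004,0],
    [-0.008,0,0.004,0]
  ]
}}

```text
clock: 10.88
position: [0.5032, -0.1793, 0.118]
ee_rot: [3.139, 0.124, 0.004]
force: [4.4, 0.1, 2.8]
width: 0.261
gripper_force: 12.0
```

```bash
python3 -c "
from pl import *
est(); view('v4',.2,e=.0048,o2=np.array([.5025,-.178,.072]))"
```

```text
pos [ 0.503  -0.1793  0.1181] F [ 3.9 -0.3  3. ] n 224 tilt 0.216 slab top below TCP 0.0173 mad 0.0043
plate in slot mm (model) [18.4  1.3 12.6]  if tilt .52: [26.1  1.4 12.9]
[ 0.50301769 -0.17928732  0.11805361] [3.13890732 0.12431794 0.00352794] [ 3.87940954 -0.27243372  3.03673293]
plate in slot [18.   1.3 12.7]
```

View pics/v4.png

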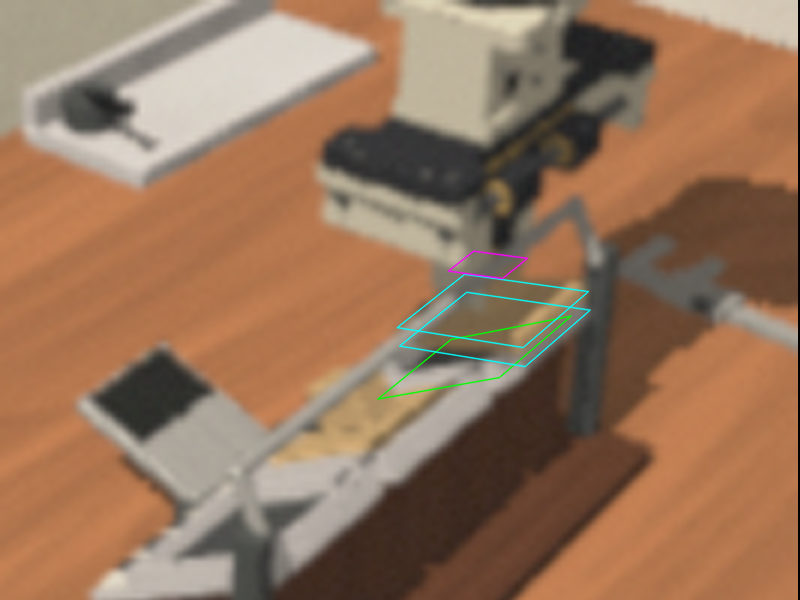

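The side crop shows the plate (cyan, about (495,310)) tilting on the upper wall edge and clear of the bar. I keep pressing.

Request:
{"name": "jog_arm", "arguments": {
  "moves": [
    [0,0,0.003,0],
    [0,0,0.006,0],
    [0,0,0.007,0],
    [0,0,0.007,0]
  ]
}}

```text
clock: 11.48
position: [0.5033, -0.1793, 0.1112]
ee_rot: [3.139, 0.124, 0.005]
force: [7.4, 0.4, 3.0]
width: 0.264
gripper_force: 12.0
```

```bash
python3 -c "
from pl import *
est()"
```

```text
pos [ 0.5033 -0.1793  0.1113] F [6.2 0.2 2.8] n 239 tilt 0.392 slab top below TCP 0.0182 mad 0.0054
plate in slot mm (model) [19.3  1.4  6.7]  if tilt .52: [22.5  1.4  7.1]
```

Request:
{"name": "jog_arm", "arguments": {
  "moves": [
    [0.0025,-0.001,-0.0045,0],
    [0.0025,-0.001,-0.0045,0],
    [0.012,-0.001,0.001,0],
    [0.02,-0.001,0.0055,0],
    [0.02,-0.001,0.0055,0],
    [0.02,-0.001,0.0055,0]
  ]
}}

```text
clock: 12.28
position: [0.5214, -0.1767, 0.1049]
ee_rot: [-3.139, -0.124, 0.001]
force: [-0.8, 0.4, -1.4]
width: 0.259
gripper_force: 12.0
```

```bash
python3 -c "
from pl import *
est(); view('v5',.4,e=.0048,o2=np.array([.5025,-.178,.072]))"
```

```text
pos [ 0.5213 -0.1768  0.1051] F [ 0.1  0.3 -2. ] n 240 tilt -0.599 slab top below TCP -0.0024 mad 0.0165
plate in slot mm (model) [-21.7   0.3  20.7]  if tilt .52: [ 3.7  0.3 10.8]
[ 0.52133973 -0.17682855  0.10511279] [-3.13912887e+00 -1.23627327e-01  7.30982737e-04] [ 0.13371966  0.25745733 -1.99353656]
plate in slot [ 0.6  0.3 10.4]
```

View pics/v5.png

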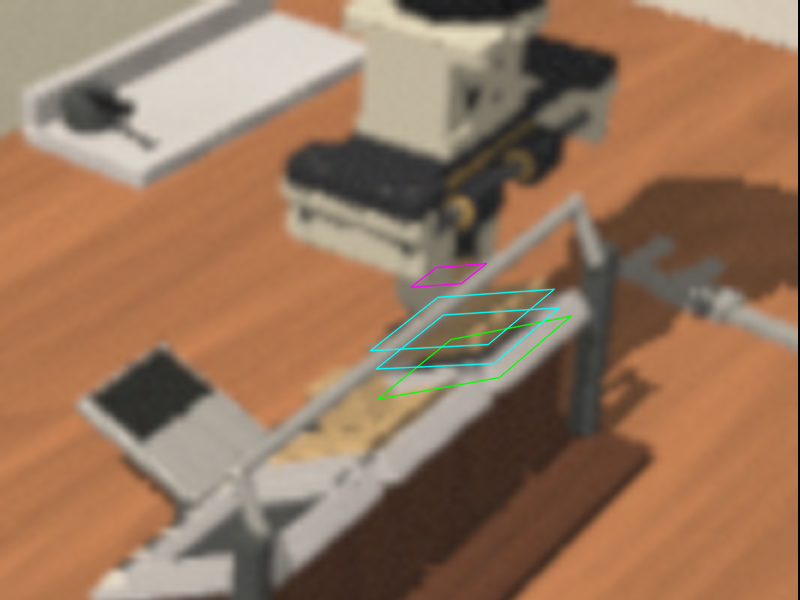

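The crop shows the tilted plate (cyan) hovering about 10 mm over the recess and inside the walls, with no contact force. Lower it along the floor normal.

Request:
{"name": "jog_arm", "arguments": {
  "moves": [
    [-0.001,0,0.003,0],
    [-0.002,0,0.006,0],
    [-0.003,0,0.008,0],
    [-0.003,0,0.008,0]
  ]
}}

```text
clock: 12.88
position: [0.5183, -0.1771, 0.097]
ee_rot: [-3.139, -0.123, 0.001]
force: [-0.6, -0.2, -2.1]
width: 0.263
gripper_force: 12.0
```

Request:
{"name": "jog_arm", "arguments": {
  "moves": [
    [-0.001,0,0.0015,0],
    [-0.001,0,0.003,0],
    [-0.001,0,0.003,0]
  ]
}}

```text
clock: 13.25
position: [0.5177, -0.1772, 0.0942]
ee_rot: [3.139, 0.124, 0.0]
force: [0.0, -0.3, -2.1]
width: 0.258
gripper_force: 12.0
```

```bash
python3 -c "
from pl import *
est(); view('v6',.52,e=.0048,o2=np.array([.5025,-.178,.072]))"
```

```text
pos [ 0.5176 -0.1772  0.0942] F [-0.1 -0.1 -1.2] n 220 tilt -0.54 slab top below TCP 0.0036 mad 0.0148
plate in slot mm (model) [-22.9   0.3   8.2]  if tilt .52: [ 1.5  0.4 -0.5]
[ 0.51761109 -0.17718299  0.09422084] [3.13910980e+00 1.23636838e-01 8.44395924e-05] [-0.11235383 -0.0980019  -1.20067932]
plate in slot [ 1.5  0.4 -0.5]
```

View pics/v6.png

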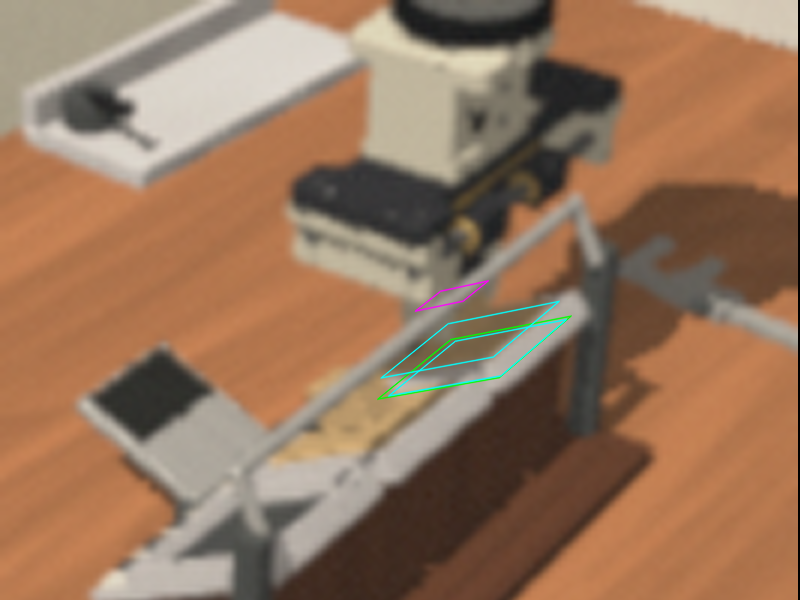

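The crop shows the plate about level with the recess (475,345), clear of the bar. There is still no contact force, so I go on down in small steps.

Request:
{"name": "jog_arm", "arguments": {
  "moves": [
    [-0.001,0,0.001,0],
    [-0.001,0,0.002,0],
    [-0.001,0,0.002,0]
  ]
}}

```text
clock: 13.72
position: [0.5176, -0.1772, 0.0927]
ee_rot: [3.139, 0.124, 0.003]
force: [4.2, 0.7, 1.9]
width: 0.261
gripper_force: 12.2
```

Request:
{"name": "jog_arm", "arguments": {
  "moves": [
    [0,0,0.001,0],
    [0,0,0.002,0],
    [0,0,0.002,0]
  ]
}}

```text
clock: 14.1
position: [0.5178, -0.1772, 0.0918]
ee_rot: [3.138, 0.124, 0.004]
force: [0.4, 1.6, 16.5]
width: 0.26
gripper_force: 14.0
```

```bash
cat > sl.py <<'E'
from pl import *
def slab(o2=np.array([.5025,-.178,.072])):
    d=grab('side'); C=cloud(d); S=slotR(.0768); L=(C-o2)@S*1000; hsv=cv2.cvtColor(d['color'],cv2.COLOR_RGB2HSV).astype(int)
    for k,nm in((0,'two'),(-95,'one')):
        M=L-[0,k,0]; x,y,z=M[...,0],M[...,1],M[...,2]
        m=(abs(x)<33)&(abs(y)<31)&(z>0)&(z<24)&~((abs(x)<18)&(abs(y)<15))&(hsv[...,1]>60)&(hsv[...,0]>=11)
        p=M[m]; 
        for i in range(4):
            G=np.c_[np.ones(len(p)),p[:,:2]]; q=np.linalg.lstsq(G,p[:,2],rcond=None)[0]; r=p[:,2]-G@q; p=p[abs(r)<max(2.5*np.median(abs(r)),1.5)]
        print(nm,m.sum(),len(p),'z0,sx,sy',q.round(3),'xrange',np.percentile(p[:,0],[2,98]).round(0),'y',np.percentile(p[:,1],[2,98]).round(0))
    print(arm.observe()['force'],arm.observe()['position'])
E
python3 -c "
from sl import *
slab()"
```

```text
two 81 62 z0,sx,sy [ 1.1693e+01 -7.0000e-03  1.3000e-02] xrange [-31.  32.] y [-31.  29.]
one 86 76 z0,sx,sy [ 1.1788e+01 -3.0000e-03  1.1000e-02] xrange [-31.  32.] y [-30.  29.]
[ 0.54664871  2.06800032 15.61966863] [ 0.51781355 -0.17718968  0.09182395]
```

The slab plane in slot two now matches the seated one-bar plate (offset 11.7 vs 11.8 mm, same slopes), so the plate is seated. Ease the pressure and release.

Request:
{"name": "jog_arm", "arguments": {
  "moves": [
    [0,0,-0.001,0],
    [0,0,-0.001,0],
    [0,0,-0.001,0]
  ]
}}

```text
clock: 14.52
position: [0.5176, -0.1772, 0.092]
ee_rot: [3.139, 0.124, 0.003]
force: [4.0, 0.7, 7.7]
width: 0.26
gripper_force: 13.9
```

Request:
{"name": "jog_arm", "arguments": {
  "moves": [
    [0,0,-0.0005,0],
    [0,0,-0.0005,0],
    [0,0,-0.0005,0],
    [0,0,-0.0005,0]
  ],
  "hand": 0.045
}}

```text
clock: 15.02
position: [0.5171, -0.1775, 0.0921]
ee_rot: [3.139, 0.123, 0.002]
force: [3.1, -0.6, 4.9]
width: 0.49
gripper_force: 3.1
```

```bash
python3 -c "
from sl import *
slab()"
```

```text
two 82 61 z0,sx,sy [ 1.1759e+01 -1.0000e-02  1.3000e-02] xrange [-29.  32.] y [-30.  28.]
one 89 83 z0,sx,sy [1.1586e+01 4.0000e-03 0.0000e+00] xrange [-31.  32.] y [-31.  30.]
[ 3.23904497 -0.69639774  5.44015346] [ 0.51713278 -0.17748412  0.09206819]
```

Request:
{"name": "jog_arm", "arguments": {
  "moves": [
    [0.005,0,-0.009,0],
    [0.01,0,-0.018,0],
    [0.015,0,-0.04,0],
    [0.015,0,-0.09,0],
    [0.015,0,-0.13,0],
    [0.015,0,-0.13,0],
    [0.015,0,-0.13,0]
  ]
}}

```text
clock: 15.95
position: [0.531, -0.176, 0.2213]
ee_rot: [-3.139, -0.124, 0.002]
force: [-0.3, -0.2, -0.7]
width: 0.49
gripper_force: 0.0
```

```bash
python3 - <<'E'
from sl import *
slab()
o=arm.observe(); S=slotR(.0768); o2=np.array([.5025,-.178,.072])
# pedal tread dark patch, top initial image
d=grab('top'); C=cloud(d); hsv=cv2.cvtColor(d['color'],cv2.COLOR_RGB2HSV)
im=d['color'].copy()
s=hsv[172:208,338:374]; m=((s[...,2]<70)&(s[...,1]<60)).astype(np.uint8)
k,l,st,_=cv2.connectedComponentsWithStats(m,connectivity=4); i=1+st[1:,4].argmax(); v,u=np.nonzero(l==i); P=C[v+172,u+338]
print('tread',st[i],np.median(P,0),P.min(0),P.max(0))
Z=np.array([[np.cos(.0768),-np.sin(.0768)],[np.sin(.0768),np.cos(.0768)]])
q=(P[:,:2]-(o2+S@[0,-.095,0])[:2])@Z*1000
print('tread in rack axes (fwd,left from slot_one origin)',np.median(q,0),q.min(0),q.max(0))
x,y,z=[((C[...,:2]-(o2+S@[0,-.095,0])[:2])@Z)[...,0]*1000,((C[...,:2]-(o2+S@[0,-.095,0])[:2])@Z)[...,1]*1000,C[...,2]*1000]
mm=(abs(y)<25)&(x>55)&(x<200)&(z>12)&(z<70)&(hsv[...,1]<60); 
for a in range(55,180,8):
    k=mm&(x>=a)&(x<a+8); 
    if k.sum(): print(a,k.sum(),np.median(z[k]).round(1))
k=mm&(x>95); print('y extent',np.percentile(y[k],[1,99]))
E
```

```text
two 78 61 z0,sx,sy [ 1.1936e+01 -9.0000e-03  8.0000e-03] xrange [-27.  32.] y [-29.  28.]
one 91 81 z0,sx,sy [ 1.1699e+01 -7.0000e-03  1.3000e-02] xrange [-29.  32.] y [-30.  28.]
[-0.38013407 -0.5552456  -0.10567264] [ 0.53068944 -0.17598123  0.22073128]
tread [ 10   9  15   9 116] [ 0.62120559 -0.07512302  0.04932836] [ 0.410573   -0.0999062   0.03544355] [0.63529835 0.02604085 1.69723691]
tread in rack axes (fwd,left from slot_one origin) [126.24578937  -1.43837293] [-76.00108822 -25.70643715] [138.71782287 115.49245856]
55 16 35.8
63 23 22.0
71 36 26.7
79 35 29.0
87 36 33.2
95 37 37.1
103 37 42.2
111 35 45.5
119 34 47.7
127 36 51.1
135 34 54.9
143 8 55.2
y extent [-24.47108382  23.94843211]
```

Request:
{"name": "jog_arm", "arguments": {
  "moves": [
    [0.099,-0.093,0,0],
    [0.099,-0.093,0,0],
    [0.099,-0.093,0,0],
    [0.099,-0.093,0.04,0],
    [0.099,-0.093,0.1,0],
    [0.099,-0.093,0.14,0],
    [0.099,-0.093,0.14,0],
    [0.099,-0.093,0.14,0]
  ],
  "hand": 0.0
}}

```text
clock: 17.05
position: [0.6235, -0.0758, 0.0829]
ee_rot: [3.139, 0.123, 0.002]
force: [0.9, 0.4, 0.6]
width: 0.006
gripper_force: 0.0
```

Request:
{"name": "jog_arm", "arguments": {
  "moves": [
    [0,0,0.01,0],
    [0,0,0.02,0],
    [0,0,0.025,0],
    [0,0,0.03,0],
    [0,0,0.03,0]
  ]
}}

```text
clock: 17.68
position: [0.6234, -0.0755, 0.0519]
ee_rot: [3.139, 0.124, 0.001]
force: [0.1, -0.5, 1.8]
width: 0.006
gripper_force: 0.7
```

Request:
{"name": "jog_arm", "arguments": {
  "moves": [
    [0,0,0.003,0],
    [0,0,0.006,0],
    [0,0,0.009,0],
    [0,0,0.012,0],
    [0,0,0.012,0]
  ]
}}

```text
clock: 18.3
position: [0.6242, -0.0754, 0.0404]
ee_rot: [-3.139, -0.124, -0.004]
force: [2.2, 0.8, 4.8]
width: 0.007
gripper_force: 2.1
```

Request:
{"name": "jog_arm", "arguments": {
  "moves": [
    [0,0,0.002,0],
    [0,0,0.004,0],
    [0,0,0.006,0],
    [0,0,0.006,0],
    [0,0,0.006,0]
  ]
}}

```text
clock: 18.92
position: [0.6247, -0.0754, 0.0375]
ee_rot: [3.138, 0.124, 0.007]
force: [-7.0, 1.1, 34.1]
width: 0.008
gripper_force: 17.2
```

The force jumped to 34 N at tip height 27 mm, so the pedal is at its stop. Lift off and check.

Request:
{"name": "jog_arm", "arguments": {
  "moves": [
    [0,0,-0.005,0],
    [0,0,-0.02,0],
    [0,0,-0.07,0],
    [0,0,-0.13,0],
    [0.02,0.0,-0.19,0],
    [0.02,0,-0.19,0],
    [0.02,0,-0.19,0],
    [0.02,0,-0.19,0]
  ]
}}

```text
clock: 19.92
position: [0.6415, -0.0742, 0.222]
ee_rot: [-3.139, -0.124, 0.005]
force: [0.6, -0.7, 0.9]
width: 0.007
gripper_force: 0.0
```

```bash
python3 - <<'E'
from sl import *
slab()
d=np.load('pics/side.npy',allow_pickle=True).item()
cv2.imwrite('pics/end.png',cv2.resize(d['color'][130:245,300:433,::-1],None,fx=5,fy=5,interpolation=cv2.INTER_CUBIC))
t=grab('top');C=cloud(t); o2=np.array([.5025,-.178,.072]); p=C[182:192,352:361].reshape(-1,3); p=p[p[:,2]<.2]; print('pedal z',np.median(p,0))
L=(C-o2)@slotR(.0768)*1000; m=(abs(L[...,0]-25)<25)&(L[...,2]>9)&(L[...,2]<30)&(L[...,1]>-235)&(L[...,1]<45)
E
```

```text
two 60 47 z0,sx,sy [11.855 -0.013  0.035] xrange [-26.  33.] y [-30.  26.]
one 66 56 z0,sx,sy [ 1.1758e+01 -1.0000e-03  2.0000e-03] xrange [-32.  32.] y [-30.  28.]
[ 0.84923455 -0.28752085 -0.47857143] [ 0.64166073 -0.07410568  0.22207955]
pedal z [ 0.6130866  -0.06962946  0.02664593]
```

View pics/end.png

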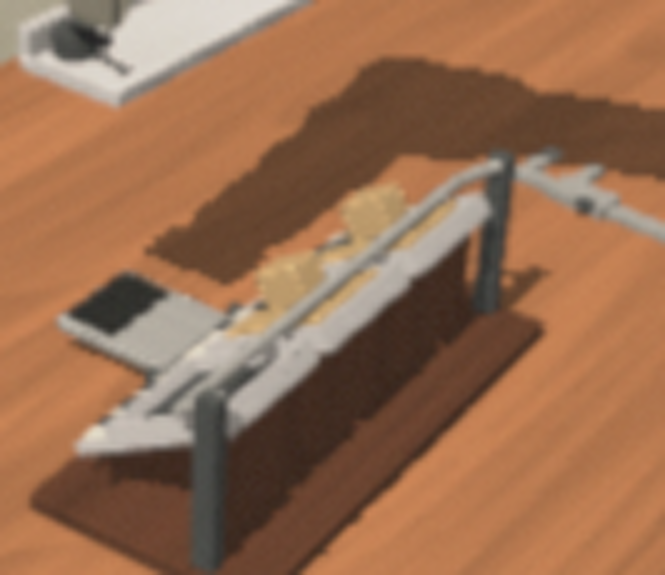

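The crop shows the plate seated in its slot (375,215), the keeper bar closed over both plates (from (215,385) to (490,170)) and the pedal down at (130,315). The arm is clear, so I hand in.

```bash
python3 -c "
from cell import arm
print(arm.sign_off())"
```

```text
the job is handed in; nothing more can be done
None
```

The two-bar plate was seated flat in slot_two before I let go, the pedal is at its stop with the keeper closed over the plates, and the job was handed in at about 20 s; no verdict came back, and I did not re-measure the glass slab, fork and calipers at the end.

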